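# Draw the paddle board from the leaning stack and put it in the drying stand

### The job

Draw the paddle board (the one with a handle) out of the stack of breakfast boards leaning against the wooden tea box, leaving the other boards leaning there. Set it gently in the drying stand, handle up, its foot behind the front lip and about in the middle, leaning back on the wire rest, and let go; leave the other things on the worktop where they are.

Things in the scene. Friction and masses are not known exactly. Their poses are not given: they have to be found in the camera images.
- paddle: Paddle board, light wood, 0.13 kg, 10 thick (mm): body 130 wide x 121 high, a handle 46 wide on its top middle ends 200 above the foot. Origin: centre of the foot face; x through the thickness, away from the robot; y width; z up the board. Starts leaning back 0.22 rad, face to face with its neighbours: one to three boards in front, zero to two behind; all end about 80 below the handle's top
- paddle_grip (a point): Middle of the paddle's handle, 163 mm up its z axis from the foot, mid-thickness (10 mm thick here); axes as the paddle. A 16 mm hanging hole is centred 22 mm above it
- board_small: plain rectangular light-wood board 150 wide x 108 high x 10 thick (mm), no handle, 0.13 kg, in one of the three rear places of the stack; standing on its 150 mm edge and leaning. Origin: centre of the lower edge face, x: thickness, y: width, z: up the board
- board_wide: plain rectangular light-wood board 180 wide x 116 high x 10 thick (mm), no handle, 0.13 kg, in one of the three rear places of the stack; standing on its 180 mm edge and leaning. Origin: centre of the lower edge face, x: thickness, y: width, z: up the board
- board_front: plain rectangular light-wood board 160 wide x 112 high x 10 thick (mm), no handle, 0.13 kg, always the front board of the stack, nearest the robot; standing on its 160 mm edge and leaning. Origin: centre of the lower edge face, x: thickness, y: width, z: up the board
- tea_box: Closed dark-wood box, fixed, 120 deep (x) x 260 wide (y) x 90 high; origin at the centre of its underside, x pointing away from the stack. The stack leans on the top edge of its face at x = -60 mm
- stand: Drying stand, fixed: dark-wood base 130 deep (x) x 200 wide (y) x 12 high (mm), origin at the centre of its underside, x to the back, z up. Front lip across the base: x -34 to -26, 12 high above it. Clear foot space from there to x = 16, where a steel wire rest rises, leaning back 0.22 rad; its cross bar (8 thick, 170 long) is 90 above the base at x = 40
- stand_foot (a point): Middle of the foot space of the stand, on the base's top face: stand frame x = -5, y = 0, z = 12 mm
- jar: Bystander: jar with green lid, 73 mm wide, 84 high; origin under its centre
- tub: Bystander: white yoghurt tub, 72 mm wide, 71 high; origin under its centre
- spice: Bystander: spice jar with yellow cap, 44 mm wide, 100 high; origin under its centre

How it is judged:
By the outcome, as a careful person would: the job done as asked, in the order asked, and still so for the second after the job is handed in, with the robot touching nothing.
It also fails if it takes over 45 s, if anything falls off the work surface, if the arm or the gripper's body presses on something with over 40 N, if the wrist force passes 120 N, or if a joint passes its speed limit or range.

### The arm

A 7-joint arm with a two-finger parallel gripper is mounted at the origin on a cart in front of the work surface, level with it; the furniture and walls round the work are solid. World frame = base frame: x ahead of the robot, y to its left, z up, the work surface at z = 0. Lengths are in m, angles in rad, forces in N, time in s.
With the tool pointing down it reaches from about 0.425 to 0.925 m from the base axis. Payload 6.8 kg.
Tool frame: the origin (TCP) lies midway between the tips of the shut fingers; the grasp point (between the pads) lies 19 mm behind it; z points along the fingers, y is the line along which they close (so a half turn about z gives the same grasp; the last joint's range is limited). The gripper opens to 85 mm and grips with 20 to 120 N. Pads are 22 mm wide; open, the fingers measure 114 mm over their backs; the gripper's body (76 mm by 85 mm) begins 54 mm behind the grasp point. The pads swing forward as they close: fully open they stand 13 mm farther back than shut.
Start: joints at [1.103, 0.477, 0.022, 1.555, -0.011, 1.109, -0.083], TCP at [0.238, -0.632, 0.231] pointing down, gripper open.
Joint ranges: [-2.96, 2.96], [-0.34, 2.1], [-1.41, 1.46], [0.24, 2.44], [-1.37, 4.51], [0.17, 1.92], [-2.96, 2.96]. Speed limits (rad/s): [2.39, 2.39, 3.14, 3.14, 3.14, 3.14, 3.14].

### API

Orientations are given as a unit quaternion [w, x, y, z].
In Python, from station import bot, imaging gives the robot as it stands.
- The arm moves only by the tool move_arm, never from a script. Its argument "commands" is a list that holds one entry, the list of rows, each a list of 7 numbers: the shift along the tool's x, y, z in m, then the turn, a rotation vector about the tool's x, y, z in degrees, then the finger opening in m, from 0 to 0.0854. In form: [[[x, y, z, rx, ry, rz, grip], ...]]. A call has 1 to 20 rows; each row shifts and turns the commanded pose from where the row before left it, along the tool's axes as they then stand; what a row does not reach is not made up. A row lasts 1/8 s, in which the tool goes at most 62.5 mm and 10.7 degrees, less where a joint would pass 70% of its speed; a pose out of reach is approached as far as the arm can. A call is refused whole if a number of a shift passes 0.0625 or a number of a turn 10.7, either way. A call with a gripper value outside its range is refused whole. The fingers move at their own pace and stop on an object; "squeeze" is the grip in N (left out, the last holds). Time passes only in rows, so rows that do not move let the fingers close. It gives the time, the measured TCP pose, the force, the opening and the grip force at its end, in the units of the state.
- bot.get_obs(): the state, without advancing time (a new reading comes with each control period).
- imaging.read_camera(name): name is "side" or "top"; returns the picture (384x512x3 uint8, red, green, blue); there is no depth.
- imaging.calibration(name): a dict with "intrinsics" (3x3 intrinsics, pixels), "k1" (the pictures are not rectified: a ray, as slopes to the right and down, at radius r is drawn at 1 + k1 r^2 times it, then the intrinsics apply), "extrinsics" (4x4, takes a point from camera to world coordinates). Camera axes: x right, y down, z forward; pixel columns grow to the right and rows downward; lengths in m; the calibration is good to about 2 mm. A picture is of the moment at which its call begins. calibration takes no time and is no camera call.
- bot.hand_in(): hands the job in; it is judged then, once.
The state is a dict: "t": time; "q": joint angles; "joint_vel": joint speeds; "joint_torque": joint torques, N m; "eef_pos": TCP position; "tool_rot": TCP orientation; "contact_force": force on the tool from outside, world axes, zero at the start; "torque": the same for the moment, N m; "gripper_width": opening from 0.0 (shut) to 1.0 (fully open); "grasp_force": force on a finger pad.
Only numpy, scipy, OpenCV 4.12 (cv2) and the standard library are available. Lean on these libraries where they do the work, as an engineer would, in place of code of your own. Each camera call takes 0.05 s, during which the arm holds its last target. There are 200 camera calls.

## Working session

There is one attempt and no reset: what is moved stays moved. The work goes in short steps, Python scripts to look and compute and a tool call to move; the robot and the scene stay as the last step left them, time stands still between calls to the robot, and variables do not carry over. Pictures are saved under pics/ and viewed, at most 10 in all, crops included, and the job is handed in when it is done.

Besides the shell and the picture viewer there is one more tool, called after ">>>" by a JSON object that holds its "api" and its "payload". move_arm: Moves the arm, as the interface text tells. Its arguments: {"type":"object","properties":{"commands":{"type":"array","items":{"type":"array","items":{"type":"array","items":{"type":"number"}}}},"squeeze":{"type":"number"}},"required":["commands"]}

```bash
mkdir -p pics; python3 - <<'E'
from station import bot, imaging
import cv2
for n in("side","top"):
    im=imaging.read_camera(n); cv2.imwrite(f"pics/{n}0.png",cv2.cvtColor(im,cv2.COLOR_RGB2BGR))
    c=imaging.calibration(n); print(n,c["intrinsics"],c["k1"],c["extrinsics"].round(4) if hasattr(c["extrinsics"],'round') else c["extrinsics"])
print(bot.get_obs())
E
```

```text
side [[427.45274005   0.         250.96905822]
 [  0.         427.45274005 190.2924698 ]
 [  0.           0.           1.        ]] 0.04408299869042743 [[ 0.9616  0.2293 -0.1507  0.7187]
 [ 0.2743 -0.8173  0.5067 -0.6542]
 [-0.0069 -0.5286 -0.8488  0.9755]
 [ 0.      0.      0.      1.    ]]
top [[438.90353741   0.         248.34523866]
 [  0.         438.90353741 192.36495809]
 [  0.           0.           1.        ]] -0.13940914402387744 [[-0.0057 -0.9956  0.0938  0.4741]
 [-1.      0.005  -0.0079 -0.1535]
 [ 0.0074 -0.0938 -0.9956  1.1651]
 [ 0.      0.      0.      1.    ]]
{'t': 0.1, 'q': array([ 1.10286664,  0.47773739,  0.02233897,  1.5563167 , -0.01151233,
        1.10931608, -0.08310523]), 'joint_vel': array([-0.00111686, -0.00062305, -0.00053534, -0.00426564, -0.00172877,
        0.00036865, -0.00079741]), 'joint_torque': array([ 4.96762310e-03, -5.97759390e+01,  1.61441412e+00, -2.81954098e+01,
        1.28852378e-02,  5.06944794e-03,  2.00689470e-05]), 'eef_pos': array([ 0.23748967, -0.63128295,  0.23042465]), 'tool_rot': array([-8.00112197e-04,  9.83857442e-01,  1.78952096e-01, -2.00204172e-04]), 'contact_force': array([0.03109524, 0.05992076, 0.79797045]), 'torque': array([-0.01649653,  0.05119069, -0.02149864]), 'grasp_force': 0.0, 'gripper_width': 1.0065991614429537}
```

View pics/side0.png

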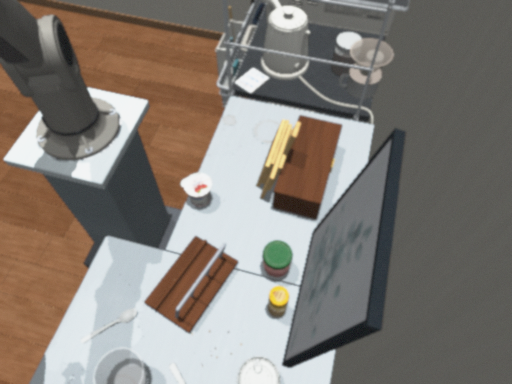

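View pics/top0.png

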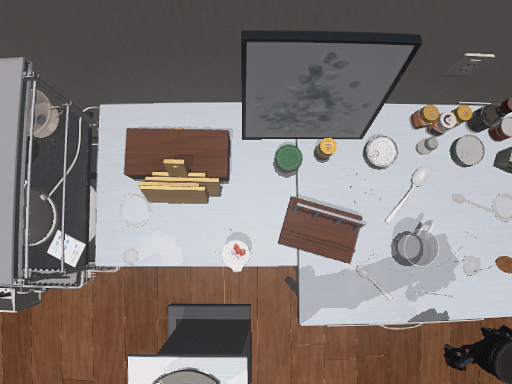

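```bash
python3 - <<'E'
import cv2,numpy as np
t=cv2.imread("pics/top0.png");s=cv2.imread("pics/side0.png")
r=lambda im,x,y,w,h:cv2.resize(im[y:y+h,x:x+w],(400,300),interpolation=cv2.INTER_CUBIC)
cv2.imwrite("pics/m0.png",np.vstack([np.hstack([r(t,120,125,120,90),r(s,250,110,120,90)]),np.hstack([r(t,265,185,120,90),r(s,135,235,120,90)])]))
E
```

```text
(no output)
```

View pics/m0.png

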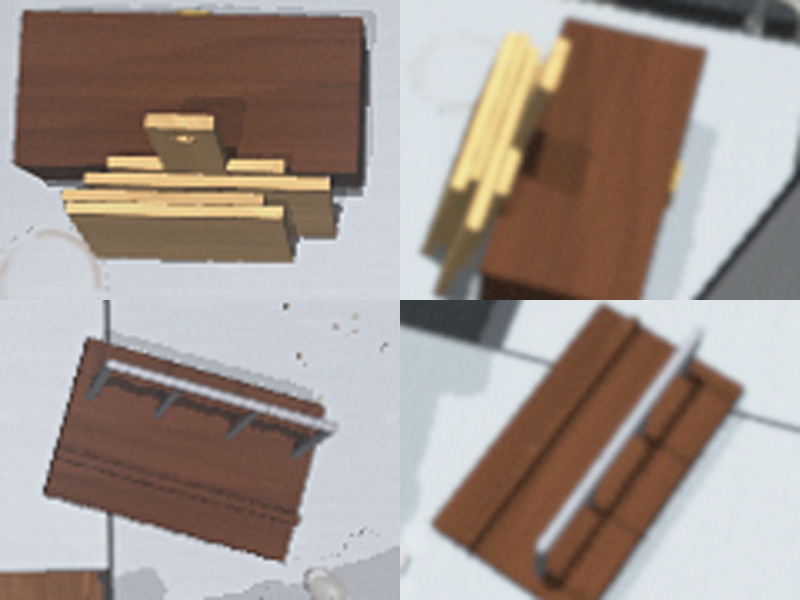

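```bash
cat >h.py <<'E'
import numpy as np,cv2
from station import bot,imaging
def ray(n,p):
    c=imaging.calibration(n);K=np.array(c["intrinsics"]);E=np.array(c["extrinsics"])
    d=np.array([(p[0]-K[0,2])/K[0,0],(p[1]-K[1,2])/K[1,1]]);u=d.copy()
    for _ in range(20):u=d/(1+c["k1"]*(u@u))
    return E[:3,3],E[:3,:3]@np.r_[u,1]
def onz(n,p,z):
    o,d=ray(n,p);return o+d*(z-o[2])/d[2]
def tri(pt,ps):
    o1,d1=ray("top",pt);o2,d2=ray("side",ps)
    s=np.linalg.lstsq(np.c_[d1,-d2],o2-o1,rcond=None)[0];a=o1+d1*s[0];b=o2+d2*s[1]
    return (a+b)/2,np.linalg.norm(a-b)
def proj(n,P):
    c=imaging.calibration(n);K=np.array(c["intrinsics"]);E=np.array(c["extrinsics"])
    q=E[:3,:3].T@(np.asarray(P)-E[:3,3]);u=q[:2]/q[2];u=u*(1+c["k1"]*(u@u));return K[:2,:2]@u+K[:2,2]
E
python3 - <<'E'
from h import *
np.set_printoptions(precision=4,suppress=True)
T=lambda x,y:(120+x/3.333-.35,125+y/3.333-.35)
S=lambda x,y:(250+(x-400)/3.333-.35,110+y/3.333-.35)
T2=lambda x,y:(265+x/3.333-.35,185+(y-300)/3.333-.35)
S2=lambda x,y:(135+(x-400)/3.333-.35,235+(y-300)/3.333-.35)
print("handle L,R",onz("top",T(145,122),.196),onz("top",T(214,122),.196))
print("tri handle",tri(T(180,122),S(560,63)))
print("paddle shoulders",onz("top",T(107,161),.119),onz("top",T(285,165),.119))
print("wide",onz("top",T(85,178),.114),onz("top",T(330,184),.114))
print("small",onz("top",T(63,196),.106),onz("top",T(263,200),.106))
print("front",onz("top",T(67,210),.11),onz("top",T(284,214),.11))
print("box top",*[onz("top",T(*p),.09) for p in((23,12),(361,17),(363,172),(14,162))])
print("box side",*[onz("side",S(*p),.09) for p in((568,18),(706,48),(640,300))])
print("stand top",*[onz("top",T2(*p),.012) for p in((88,338),(325,405),(285,562),(44,494))])
print("stand side",*[onz("side",S2(*p),.012) for p in((607,305),(744,387),(433,525))])
print("bar",tri(T2(107,365),S2(700,335)),tri(T2(335,430),S2(540,553)))
for a,b in(((243,33),(388,137)),((419,38),(375,330)),((243,138),(290,357))): print("panel",tri(a,b))
for a,b in(((243,33),(402,135)),((419,38),(380,328)),((243,138),(290,357)),((363,138),(290,357))): print("panel",tri(a,b))
for n,p in(("jar",(288,157)),("tub",(236,252)),("spice",(326,149))):print(n,onz("top",p,.08))
E
```

```text
handle L,R [0.6365 0.0296 0.196 ] [ 0.6361 -0.0171  0.196 ]
tri handle (array([0.6379, 0.0067, 0.1937]), np.float64(0.0025770421069228862))
paddle shoulders [0.621  0.0715 0.119 ] [ 0.6172 -0.0581  0.119 ]
wide [0.6093 0.0886 0.114 ] [ 0.6038 -0.0903  0.114 ]
small [0.5972 0.1066 0.106 ] [ 0.5933 -0.0409  0.106 ]
front [0.5864 0.1024 0.11  ] [ 0.5826 -0.0567  0.11  ]
box top [0.7396 0.1447 0.09  ] [ 0.733  -0.1119  0.09  ] [ 0.6156 -0.1133  0.09  ] [0.6249 0.1484 0.09  ]
box side [0.6243 0.1435 0.09  ] [0.7382 0.1417 0.09  ] [ 0.7323 -0.1052  0.09  ]
stand top [ 0.5724 -0.2754  0.012 ] [ 0.5178 -0.4646  0.012 ] [ 0.3939 -0.4296  0.012 ] [ 0.4496 -0.2391  0.012 ]
stand side [ 0.4547 -0.2448  0.012 ] [ 0.5721 -0.2796  0.012 ] [ 0.3968 -0.4329  0.012 ]
bar (array([ 0.545 , -0.2814,  0.0893]), np.float64(0.0016778587299717887)) (array([ 0.4955, -0.4499,  0.094 ]), np.float64(0.0013621187640738132))
panel (array([ 0.8198, -0.155 ,  0.4208]), np.float64(0.02370494455635343))
panel (array([ 0.8296, -0.4783,  0.4166]), np.float64(0.0027643307801748958))
panel (array([ 0.8339, -0.2169, -0.8049]), np.float64(0.20454702154152724))
panel (array([ 0.8314, -0.1517,  0.4203]), np.float64(0.002117107426029877))
panel (array([ 0.8316, -0.4764,  0.4195]), np.float64(0.0037992761247226765))
panel (array([ 0.8339, -0.2169, -0.8049]), np.float64(0.20454702154152724))
panel (array([ 0.7332, -0.4653,  0.0319]), np.float64(0.01790853336921949))
jar [ 0.665 -0.262  0.08 ]
tub [ 0.4293 -0.1309  0.08  ]
spice [ 0.6854 -0.3587  0.08  ]
```

```bash
cat >>h.py <<'E'
from scipy.spatial.transform import Rotation as R
from scipy.linalg import expm,logm
def M(p,r):
    m=np.eye(4);m[:3,:3]=r;m[:3,3]=p;return m
def cur():
    o=bot.get_obs();q=o["tool_rot"];return M(o["eef_pos"],R.from_quat([*q[1:],q[0]]).as_matrix())
def board(o,yaw,lean):  # board frame at foot
    return M(o,(R.from_euler('z',yaw)*R.from_euler('y',lean)).as_matrix())
def tool(B,up): # tool pose with TCP 'up' m above foot on board axis; tool y=board x, tool z=-board z
    return B@M([0,0,up],np.array([[0,1,0],[1,0,0],[0,0,-1.]]))
def plan(a,b,n):
    d=np.real(expm(logm(np.linalg.inv(a)@b)/n));return np.r_[d[:3,3],R.from_matrix(d[:3,:3]).as_rotvec(degrees=True)]
LEAN,YAW=.22,-.029
u=board([0,0,0],YAW,LEAN)[:3,2]
PB=board(np.array([.6366,.0065,.196])-.2*u,YAW,LEAN)
E
python3 - <<'E'
from h import *
np.set_printoptions(precision=4,suppress=True)
c=cur();up=c.copy();up[2,3]+=.1
print(plan(c,up,2)); t=tool(PB,.245); print(t); print(plan(up,t,10))
E
```

```text
[-0.     -0.0001 -0.05   -0.      0.      0.    ]
[[ 0.029   0.9755 -0.2181  0.6464]
 [ 0.9996 -0.0283  0.0063  0.0062]
 [ 0.     -0.2182 -0.9759  0.2399]
 [ 0.      0.      0.      1.    ]]
[ 0.0802 -0.008   0.0081  1.1013 -0.7498 -6.7427]
```

```bash
python3 - <<'E'
from h import *
np.set_printoptions(precision=5,suppress=True)
c=cur();up=c@M([0,0,-.1],np.eye(3))
print(plan(up,tool(PB,.245),16))
E
```

```text
[ 0.05024 -0.00386  0.00499  0.68834 -0.46861 -4.21417]
```

>>> {"api": "move_arm", "payload": {"commands": [[[0, 0, -0.05, 0, 0, 0, 0.0854], [0, 0, -0.05, 0, 0, 0, 0.0854], [0.0502, -0.0039, 0.005, 0.69, -0.47, -4.21, 0.0854], [0.0502, -0.0039, 0.005, 0.69, -0.47, -4.21, 0.0854], [0.0502, -0.0039, 0.005, 0.69, -0.47, -4.21, 0.0854], [0.0502, -0.0039, 0.005, 0.69, -0.47, -4.21, 0.0854], [0.0502, -0.0039, 0.005, 0.69, -0.47, -4.21, 0.0854], [0.0502, -0.0039, 0.005, 0.69, -0.47, -4.21, 0.0854], [0.0502, -0.0039, 0.005, 0.69, -0.47, -4.21, 0.0854], [0.0502, -0.0039, 0.005, 0.69, -0.47, -4.21, 0.0854], [0.0502, -0.0039, 0.005, 0.69, -0.47, -4.21, 0.0854], [0.0502, -0.0039, 0.005, 0.69, -0.47, -4.21, 0.0854], [0.0502, -0.0039, 0.005, 0.69, -0.47, -4.21, 0.0854], [0.0502, -0.0039, 0.005, 0.69, -0.47, -4.21, 0.0854], [0.0502, -0.0039, 0.005, 0.69, -0.47, -4.21, 0.0854], [0.0502, -0.0039, 0.005, 0.69, -0.47, -4.21, 0.0854], [0.0502, -0.0039, 0.005, 0.69, -0.47, -4.21, 0.0854], [0.0502, -0.0039, 0.005, 0.69, -0.47, -4.21, 0.0854], [0, 0, 0, 0, 0, 0, 0.0854]]], "squeeze": 40}}

```text
t: 2.48
eef_pos: [0.6453, 0.0123, 0.2391]
tool_rot: [-0.08, 0.71, 0.696, -0.077]
contact_force: [-0.2, -0.3, -0.2]
gripper_width: 0.999
grasp_force: 0.0
```

```bash
python3 - <<'E'
from h import *
np.set_printoptions(precision=4,suppress=True)
t=imaging.read_camera("top");s=imaging.read_camera("side")
r=lambda im,x,y:cv2.resize(im[y:y+90,x:x+120,::-1],(400,300),interpolation=cv2.INTER_CUBIC)
cv2.imwrite("pics/m1.png",np.hstack([r(t,120,110),r(s,250,90)]))
c=cur();print(c,plan(c,tool(PB,.145),1),plan(c,tool(PB,.245),1));print(proj("side",PB[:3,3]+.2*u),proj("top",PB[:3,3]+.2*u))
E
```

```text
[[ 0.0294  0.9753 -0.2189  0.646 ]
 [ 0.9996 -0.0292  0.0042  0.0056]
 [-0.0023 -0.219  -0.9757  0.2394]
 [ 0.      0.      0.      1.    ]] [ 0.0009  0.0004  0.0994 -0.0425  0.1225 -0.0502] [ 0.0007  0.0003 -0.0006 -0.0425  0.1225 -0.0502]
[296.6395 128.0032] [173.368  161.1232]
```

View pics/m1.png

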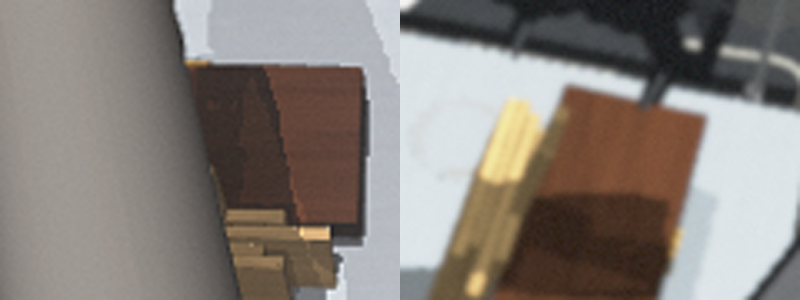

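The picture shows the arm covering the handle from above; in the side view the handle (crop ≈ 555,120) is in shadow below the open fingers, undisturbed. Descending.

>>> {"api": "move_arm", "payload": {"commands": [[[0, 0, 0.02, 0, 0.1, 0, 0.0854], [0, 0, 0.02, 0, 0, 0, 0.0854], [0, 0, 0.02, 0, 0, 0, 0.0854], [0, 0, 0.02, 0, 0, 0, 0.0854], [0, 0, 0.019, 0, 0, 0, 0.0854], [0, 0, 0, 0, 0, 0, 0.05], [0, 0, 0, 0, 0, 0, 0.05], [0, 0, 0, 0, 0, 0, 0.03], [0, 0, 0, 0, 0, 0, 0.02]]], "squeeze": 30}}

```text
t: 3.7
eef_pos: [0.6251, 0.0061, 0.144]
tool_rot: [-0.078, 0.714, 0.692, -0.076]
contact_force: [-0.1, 0.8, 0.7]
gripper_width: 0.231
grasp_force: 0.0
```

>>> {"api": "move_arm", "payload": {"commands": [[[0, 0, 0, 0, 0, 0, 0.014], [0, 0, 0, 0, 0, 0, 0.008], [0, 0, 0, 0, 0, 0, 0.004], [0, 0, 0, 0, 0, 0, 0], [0, 0, 0, 0, 0, 0, 0]]], "squeeze": 30}}

```text
t: 4.32
eef_pos: [0.6247, 0.0061, 0.1436]
tool_rot: [-0.079, 0.714, 0.692, -0.076]
contact_force: [-0.5, 0.8, 3.9]
gripper_width: 0.112
grasp_force: 31.6
```

>>> {"api": "move_arm", "payload": {"commands": [[[0, 0, 0, 0, 0, 0, 0], [0, 0, -0.005, 0, 0, 0, 0], [0, 0, -0.01, 0, 0, 0, 0], [0, 0, -0.01, 0, 0, 0, 0], [0, 0, -0.01, 0, 0, 0, 0], [0, 0, -0.01, 0, 0, 0, 0], [0, 0, -0.01, 0, 0, 0, 0], [0, 0, -0.01, 0, 0, 0, 0], [0, 0, -0.01, 0, 0, 0, 0], [0, 0, -0.01, 0, 0, 0, 0], [0, 0, -0.01, 0, 0, 0, 0], [0, 0, -0.01, 0, 0, 0, 0], [0, 0, -0.01, 0, 0, 0, 0], [0, 0, -0.01, 0, 0, 0, 0], [0, 0, -0.01, 0, 0, 0, 0], [0, 0, -0.01, 0, 0, 0, 0], [0, 0, -0.02, 0, 0, 0, 0], [0, 0, 0, 0, 0, 0, 0]]], "squeeze": 45}}

```text
t: 6.58
eef_pos: [0.6616, 0.0052, 0.306]
tool_rot: [-0.078, 0.714, 0.692, -0.075]
contact_force: [0.3, 0.2, -1.6]
gripper_width: 0.108
grasp_force: 45.3
```

```bash
python3 - <<'E'
from h import *
np.set_printoptions(precision=4,suppress=True)
t=imaging.read_camera("top");s=imaging.read_camera("side")
cv2.imwrite("pics/m2.png",np.vstack([np.hstack([cv2.resize(i[60:240,a:a+240,::-1],(400,300),interpolation=cv2.INTER_CUBIC) for i,a in((t,100),(s,200))])]))
print(cur())
E
```

```text
[[ 0.0305  0.9754 -0.2182  0.6604]
 [ 0.9995 -0.0298  0.0066  0.005 ]
 [-0.     -0.2183 -0.9759  0.304 ]
 [ 0.      0.      0.      1.    ]]
```

View pics/m2.png

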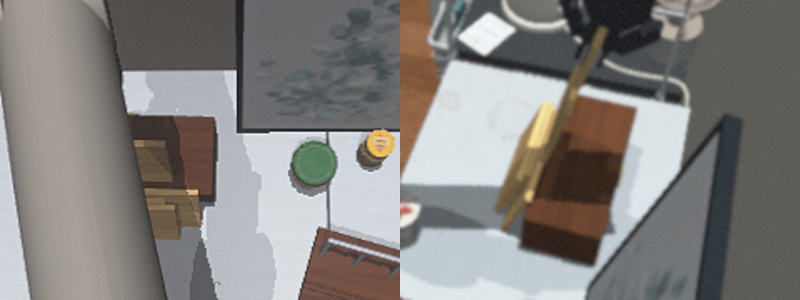

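```bash
cat >>h.py <<'E'
SY=-.282;SC=np.array([.4834,-.3522])
def stand(x,z,lean,y=0):
    c,s=np.cos(SY),np.sin(SY);return board([SC[0]+c*x-s*y,SC[1]+s*x+c*y,z],SY,lean)
E
python3 - <<'E'
from h import *
np.set_printoptions(precision=5,suppress=True)
a=cur()@M([0,0,-.04],np.eye(3));b=tool(stand(-.001,.16,.30),.145)
for n in (16,):
    p=plan(a,b,n);print(p)
    d=M(p[:3],R.from_rotvec(p[3:],degrees=True).as_matrix())
    for k in range(0,n+1,4):print(a[:3,3],(a@[0,0,.145,1])[:3]);a=a@np.linalg.matrix_power(d,4)
c=tool(stand(-.001,.03,.30),.145);print(plan(b,c,8))
E
```

```text
[-0.0242  -0.00473  0.00408  0.28459  0.23181  0.87058]
[0.66917 0.00471 0.34303] [0.63752 0.00567 0.20153]
[ 0.64188 -0.09073  0.33132] [ 0.60758 -0.08725  0.19048]
[ 0.60842 -0.18422  0.31991] [ 0.57165 -0.17807  0.17979]
[ 0.56894 -0.27538  0.30894] [ 0.52987 -0.26641  0.16959]
[ 0.5236  -0.36385  0.29852] [ 0.48244 -0.35192  0.16   ]
[ 0.       0.0048   0.01552 -0.      -0.      -0.     ]
```

>>> {"api": "move_arm", "payload": {"commands": [[[0, 0, -0.02, 0, 0, 0, 0], [0, 0, -0.02, 0, 0, 0, 0], [-0.0242, -0.0047, 0.0041, 0.28, 0.23, 0.87, 0], [-0.0242, -0.0047, 0.0041, 0.28, 0.23, 0.87, 0], [-0.0242, -0.0047, 0.0041, 0.28, 0.23, 0.87, 0], [-0.0242, -0.0047, 0.0041, 0.28, 0.23, 0.87, 0], [-0.0242, -0.0047, 0.0041, 0.28, 0.23, 0.87, 0], [-0.0242, -0.0047, 0.0041, 0.28, 0.23, 0.87, 0], [-0.0242, -0.0047, 0.0041, 0.28, 0.23, 0.87, 0], [-0.0242, -0.0047, 0.0041, 0.28, 0.23, 0.87, 0], [-0.0242, -0.0047, 0.0041, 0.28, 0.23, 0.87, 0], [-0.0242, -0.0047, 0.0041, 0.28, 0.23, 0.87, 0], [-0.0242, -0.0047, 0.0041, 0.28, 0.23, 0.87, 0], [-0.0242, -0.0047, 0.0041, 0.28, 0.23, 0.87, 0], [-0.0242, -0.0047, 0.0041, 0.28, 0.23, 0.87, 0], [-0.0242, -0.0047, 0.0041, 0.28, 0.23, 0.87, 0], [-0.0242, -0.0047, 0.0041, 0.28, 0.23, 0.87, 0], [-0.0242, -0.0047, 0.0041, 0.28, 0.23, 0.87, 0], [0, 0, 0, 0, 0, 0, 0], [0, 0, 0, 0, 0, 0, 0]]]}}

```text
t: 9.18
eef_pos: [0.5244, -0.3635, 0.2984]
tool_rot: [-0.119, 0.79, 0.594, -0.089]
contact_force: [0.8, 0.4, -1.7]
gripper_width: 0.112
grasp_force: 45.2
```

```bash
python3 - <<'E'
from h import *
np.set_printoptions(precision=5,suppress=True)
t=imaging.read_camera("top");s=imaging.read_camera("side")
cv2.imwrite("pics/m3.png",np.vstack([np.hstack([cv2.resize(i[y:y+150,a:a+200,::-1],(400,300),interpolation=cv2.INTER_CUBIC) for i,a,y in((t,240,140),(s,110,160))])]))
c=cur();print(c);print(plan(c,tool(stand(-.001,.16,.30),.145),1));print(plan(c,tool(stand(-.001,.03,.30),.145),8))
B=c@M([0,0,.145],np.array([[0,1,0],[1,0,0],[0,0,-1.]]))
for q in((-.005,.065,0),(-.005,-.065,0),(-.005,.065,.121),(-.005,-.065,.121)):
  P=(B@[*q,1])[:3];print(q,"top",proj("top",P),"side",proj("side",P))
E
```

```text
[[ 0.27627  0.91881 -0.28188  0.52486]
 [ 0.96108 -0.26388  0.08184 -0.36281]
 [ 0.00081 -0.29352 -0.95595  0.29858]
 [ 0.       0.       0.       1.     ]]
[-0.00135 -0.00087  0.00033  0.12015 -0.00937  0.12784]
[-0.00018  0.00468  0.01557  0.01502 -0.00117  0.01598]
(-0.005, 0.065, 0) top [303.42386 223.09969] side [200.88307 227.66663]
(-0.005, -0.065, 0) top [357.48476 238.20289] side [162.71439 277.58492]
(-0.005, 0.065, 0.121) top [315.49893 204.90871] side [209.75578 208.57544]
(-0.005, -0.065, 0.121) top [376.08314 221.96688] side [166.80307 264.16518]
```

View pics/m3.png

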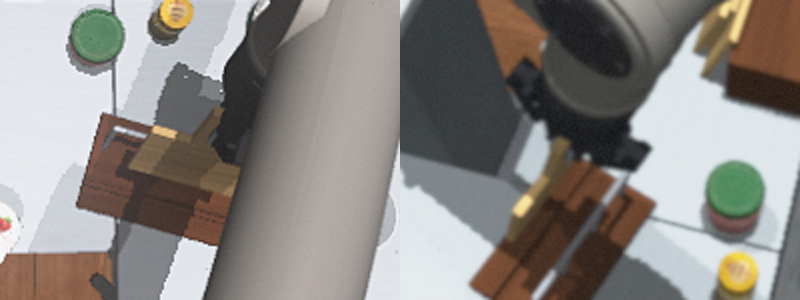

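>>> {"api": "move_arm", "payload": {"commands": [[[-0.0013, 0.0038, 0.0157, 0.12, 0, 0.13, 0], [0, 0.0047, 0.0155, 0, 0, 0, 0], [0, 0.0047, 0.0155, 0, 0, 0, 0], [0, 0.0047, 0.0155, 0, 0, 0, 0], [0, 0.0047, 0.0155, 0, 0, 0, 0], [0, 0.0047, 0.0155, 0, 0, 0, 0], [0, 0.0047, 0.0155, 0, 0, 0, 0], [0, 0.003, 0.0095, 0, 0, 0, 0], [0, 0.0015, 0.0047, 0, 0, 0, 0], [0, 0, 0, 0, 0, 0, 0], [0, 0, 0, 0, 0, 0, 0]]]}}

```text
t: 10.65
eef_pos: [0.5226, -0.3651, 0.1709]
tool_rot: [-0.119, 0.791, 0.593, -0.09]
contact_force: [-0.4, 0.0, -2.3]
gripper_width: 0.115
grasp_force: 45.2
```

>>> {"api": "move_arm", "payload": {"commands": [[[0, 0.0009, 0.0029, 0, 0, 0, 0], [0, 0.0006, 0.0019, 0, 0, 0, 0], [0, 0, 0, 0, 0, 0, 0]]]}}

```text
t: 11.02
eef_pos: [0.5222, -0.3648, 0.165]
tool_rot: [-0.12, 0.791, 0.593, -0.09]
contact_force: [-0.7, 0.4, -2.1]
gripper_width: 0.107
grasp_force: 45.3
```

>>> {"api": "move_arm", "payload": {"commands": [[[0, 0.0009, 0.0029, 0, 0, 0, 0], [0, 0.0009, 0.0029, 0, 0, 0, 0], [0, 0.0006, 0.0019, 0, 0, 0, 0], [0, 0, 0, 0, 0, 0, 0]]], "squeeze": 30}}

```text
t: 11.52
eef_pos: [0.5222, -0.3649, 0.1569]
tool_rot: [-0.12, 0.791, 0.593, -0.09]
contact_force: [0.4, 0.0, -0.9]
gripper_width: 0.108
grasp_force: 45.3
```

>>> {"api": "move_arm", "payload": {"commands": [[[0, 0.0006, 0.0019, 0, 0, 0, 0], [0, 0, 0, 0, 0, 0, 0]]]}}

```text
t: 11.78
eef_pos: [0.5222, -0.3649, 0.155]
tool_rot: [-0.12, 0.791, 0.593, -0.09]
contact_force: [0.6, -0.4, -1.5]
gripper_width: 0.109
grasp_force: 45.3
```

>>> {"api": "move_arm", "payload": {"commands": [[[0, 0.0003, 0.001, 0, 0, 0, 0], [0, 0.0003, 0.001, 0, 0, 0, 0], [0, 0, 0, 0, 0, 0, 0]]]}}

```text
t: 12.15
eef_pos: [0.5224, -0.3649, 0.1531]
tool_rot: [-0.119, 0.791, 0.593, -0.09]
contact_force: [0.3, -0.2, -1.5]
gripper_width: 0.107
grasp_force: 45.4
```

>>> {"api": "move_arm", "payload": {"commands": [[[0, 0.0003, 0.001, 0, 0, 0, 0], [0, 0, 0, 0, 0, 0, 0]]]}}

```text
t: 12.4
eef_pos: [0.5227, -0.3651, 0.153]
tool_rot: [-0.119, 0.791, 0.593, -0.09]
contact_force: [0.9, 1.1, 5.8]
gripper_width: 0.112
grasp_force: 46.2
```

>>> {"api": "move_arm", "payload": {"commands": [[[0, 0.0003, 0.001, 0, 0, 0, 0], [0, 0, 0, 0, 0, 0, 0]]]}}

```text
t: 12.65
eef_pos: [0.5229, -0.3652, 0.1528]
tool_rot: [-0.119, 0.791, 0.593, -0.09]
contact_force: [0.6, 0.5, 10.9]
gripper_width: 0.111
grasp_force: 46.8
```

>>> {"api": "move_arm", "payload": {"commands": [[[0, 0, -0.0015, 0, 0, 0, 0], [0, 0.0017, 0, 0.65, 0, 0, 0], [0, 0.0017, 0, 0.65, 0, 0, 0], [0, 0, 0, 0, 0, 0, 0]]]}}

```text
t: 13.15
eef_pos: [0.5262, -0.3661, 0.1518]
tool_rot: [-0.129, 0.79, 0.592, -0.097]
contact_force: [-0.2, 0.4, 7.9]
gripper_width: 0.11
grasp_force: 46.4
```

>>> {"api": "move_arm", "payload": {"commands": [[[0, 0.0012, 0, 0.45, 0, 0, 0], [0, 0, 0, 0, 0, 0, 0]]]}}

```text
t: 13.4
eef_pos: [0.5273, -0.3665, 0.1515]
tool_rot: [-0.132, 0.789, 0.592, -0.099]
contact_force: [0.5, -0.6, 7.4]
gripper_width: 0.105
grasp_force: 46.4
```

```bash
python3 - <<'E'
from h import *
np.set_printoptions(precision=4,suppress=True)
t=imaging.read_camera("top");s=imaging.read_camera("side")
cv2.imwrite("pics/m4.png",np.vstack([np.hstack([cv2.resize(i[y:y+90,a:a+120,::-1],(400,300),interpolation=cv2.INTER_CUBIC) for i,a,y in((t,270,180),(s,130,225))])]))
c=cur();B=c@M([0,0,.145],np.array([[0,1,0],[1,0,0],[0,0,-1.]]))
d=B[:3,3]-[*SC,0];cs,sn=np.cos(SY),np.sin(SY);print("foot in stand",cs*d[0]+sn*d[1],-sn*d[0]+cs*d[1],d[2],"lean",np.arctan2(np.hypot(*B[:2,2]),B[2,2]),bot.get_obs()["contact_force"])
E
```

```text
foot in stand -0.0011213098504178546 -0.0015585819157312264 0.014401607670759459 lean 0.33133438486544126 [-1.0511 -0.5786  6.0104]
```

View pics/m4.png

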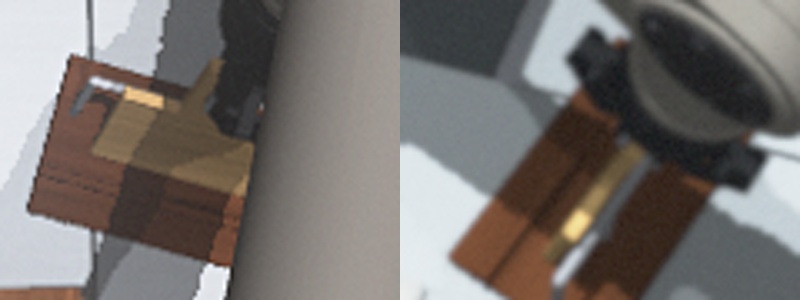

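The foot sits behind the lip, centred, with the bar just behind the board; leaning slightly further until the rest is felt.

>>> {"api": "move_arm", "payload": {"commands": [[[0, 0.0012, -0.0002, 0.45, 0, 0, 0], [0, 0, 0, 0, 0, 0, 0]]]}}

```text
t: 13.75
eef_pos: [0.5283, -0.3667, 0.1512]
tool_rot: [-0.135, 0.789, 0.591, -0.102]
contact_force: [-0.9, -0.4, 6.7]
gripper_width: 0.106
grasp_force: 46.3
```

>>> {"api": "move_arm", "payload": {"commands": [[[0, 0.0012, -0.0002, 0.45, 0, 0, 0], [0, 0, 0, 0, 0, 0, 0]]]}}

```text
t: 14.0
eef_pos: [0.5294, -0.3671, 0.1508]
tool_rot: [-0.138, 0.788, 0.591, -0.104]
contact_force: [0.6, -0.4, 6.6]
gripper_width: 0.109
grasp_force: 46.3
```

>>> {"api": "move_arm", "payload": {"commands": [[[0, 0.0012, -0.0002, 0.45, 0, 0, 0], [0, 0, 0, 0, 0, 0, 0]]]}}

```text
t: 14.25
eef_pos: [0.5305, -0.3673, 0.1504]
tool_rot: [-0.141, 0.787, 0.59, -0.107]
contact_force: [-0.3, 0.2, 5.3]
gripper_width: 0.109
grasp_force: 46.2
```

>>> {"api": "move_arm", "payload": {"commands": [[[0, 0.0012, -0.0002, 0.45, 0, 0, 0], [0, 0, 0, 0, 0, 0, 0]]]}}

```text
t: 14.5
eef_pos: [0.531, -0.3675, 0.15]
tool_rot: [-0.145, 0.787, 0.59, -0.109]
contact_force: [-1.5, 0.3, 6.9]
gripper_width: 0.115
grasp_force: 46.0
```

>>> {"api": "move_arm", "payload": {"commands": [[[0, 0, 0, 0, 0, 0, 0.015], [0, 0, 0, 0, 0, 0, 0.025], [0, 0, 0, 0, 0, 0, 0.04], [0, 0, 0, 0, 0, 0, 0.05], [0, 0, 0, 0, 0, 0, 0.05], [0, 0, -0.01, 0, 0, 0, 0.05], [0, 0, -0.02, 0, 0, 0, 0.05], [0, 0, -0.03, 0, 0, 0, 0.05], [0, 0, -0.04, 0, 0, 0, 0.05], [0, 0, -0.04, 0, 0, 0, 0.05], [0, 0, -0.03, 0, 0, 0, 0.05], [0.05, 0, 0, 0, 0, 0, 0.05], [0.05, 0, 0, 0, 0, 0, 0.05], [0.05, 0, 0, 0, 0, 0, 0.05], [0.05, 0, 0, 0, 0, 0, 0.05], [0, 0, 0, 0, 0, 0, 0.05]]]}}

```text
t: 16.5
eef_pos: [0.6471, -0.1859, 0.3099]
tool_rot: [-0.145, 0.784, 0.594, -0.107]
contact_force: [-0.5, -0.2, -0.3]
gripper_width: 0.588
grasp_force: 0.0
```

```bash
python3 - <<'E'
from h import *
t=imaging.read_camera("top");s=imaging.read_camera("side")
f=lambda i:cv2.resize(i[:,:,::-1],(400,300))
r=lambda i,a,y:cv2.resize(i[y:y+90,a:a+120,::-1],(400,300),interpolation=cv2.INTER_CUBIC)
cv2.imwrite("pics/m5.png",np.vstack([np.hstack([f(t),f(s)]),np.hstack([r(t,270,180),r(s,130,225)])]))
E
```

```text
(no output)
```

View pics/m5.png

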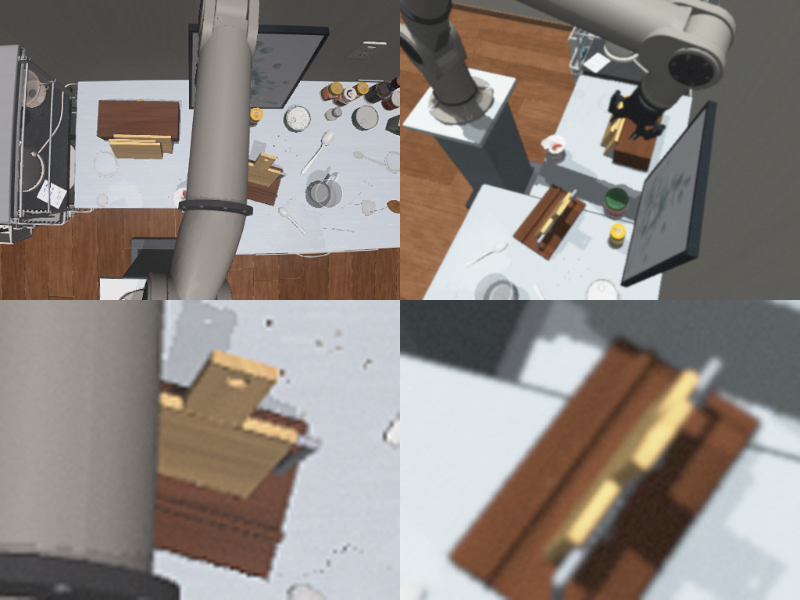

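The paddle stands handle up behind the lip, centred and leaning on the bar (lower crops). The three other boards still lean on the tea box, and the bystanders haven't moved.

```bash
python3 -c "
from station import bot
print(bot.hand_in())"
```

```text
the job is handed in; nothing more can be done
None
```

The paddle board stands in the drying stand, handle up, foot centred behind the front lip and leaning on the wire rest; the other three boards still lean on the tea box, and the job was handed in at about 17 s.

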